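# Turn the leaf of the kibble sample book

### The job

A flat tin has been left standing on the open page of the sample book on the shop counter. With the fingertips push the tin off the book so that it stands upright on the counter, then flip the book's stiff white leaf over its spine and press it down flat on the page where the tin was. Do not grip or lift the tin or squeeze the leaf, and leave the other things on the counter where they are.

Things in the scene. Friction and masses are not known exactly. Their poses are not given: they have to be found in the camera images.
- book: the sample book, screwed to the counter: two grey plastic boards side by side, together 250 mm along the book's x and 160 mm along its y, 8 mm thick, a 10 mm steel spine rod along y in the middle (its top 16 mm above the counter). Origin at the middle of the underside, z up. The leaf starts over the -x board; the tin stands on the +x board (the page where the leaf must end).
- spine (a point): middle of the hinge axis, 11 mm above the counter over the book's origin; the axis runs along the book's y; axes as the book's
- leaf (a joint): the leaf's angle about the spine in rad: 0 flat on the -x board, 1.57 upright, 3.14 flat on the +x board (its stop). It starts 0.25 to 0.5 rad ajar. The hinge is stiff: the leaf stays at whatever angle it is left and does not fall (friction 0.15 N m, leaf about 150 g: 1 to 3 N at the tab move it).
- tab (a point): middle of the outer edge of the leaf's thumb tab, 146 mm from the hinge axis. The leaf is a rigid white panel 4 mm thick, 150 mm wide along the spine, reaching 124 mm from the axis; the tab, 60 mm wide, in the middle of its free edge, sticks out 22 mm more, past the board. The point turns with the leaf: x points from tab to spine, z is up at angle 0.
- tin: the flat food tin to be pushed off the page: 66 mm diameter, 35 mm tall, about 120 g, loose; origin at the centre of its underside, which starts 8 mm above the counter, on the page
- spare_tin: a second flat tin, the same shape as tin (66 mm diameter, 35 mm tall), standing on the counter beside the book, to be left alone; origin at the centre of its underside
- bell: a steel counter bell, 70 mm diameter, 50 mm tall, to be left alone; origin at the centre of its underside
- jar: a glass treat jar with a steel lid, 74 mm diameter, 105 mm tall, to be left alone; origin at the centre of its underside
- brush: a grooming brush 160 mm long lying on the counter, to be left alone; origin under its middle, x along its length
- can_a: a tall food can, 74 mm diameter, 110 mm tall, to be left alone; origin at the centre of its underside
- can_b: another tall food can, 74 mm diameter, 110 mm tall, to be left alone; origin at the centre of its underside
- bowl: a steel feeding bowl, 140 mm diameter, 45 mm tall, to be left alone; origin at the centre of its underside
Mind the look-alikes: they are no part of the job. Leave any orange look-alike of the tin alone.

How it is judged (in metres and radians):
On the way, in this order (a step that is already met when the one before it is completed fails the run):
1. the tin stands upright on the counter, off the book, the leaf not yet turned (height (world z) of tin below 0.004 m and angle between tin's own z axis and vertical below 0.06 rad and value of joint leaf below 1.2 rad), for 0.2 s.
2. the leaf lies flat on the other page (value of joint leaf above 3.06 rad), for 0.2 s.
At the end, for the whole second after the job is handed in: the leaf lies flat on the page where the tin was (angle above 3.06 rad, its edge within about 1 cm of flat) and at rest; the tin stands upright and still on the counter, wholly off the book (underside within 4 mm of the counter, tilt under 0.06 rad) (height (world z) of tin below 0.004 m and angle between tin's own z axis and vertical below 0.06 rad and value of joint leaf above 3.06 rad and velocity of joint leaf below 0.1 rad/s and linear speed of tin below 0.02 m/s); the robot touches nothing.
It fails at once if the tin was lifted (underside more than 25 mm above the counter) (height (world z) of tin above 0.025 m).
It fails at once if the tin was tipped over (angle between tin's own z axis and vertical above 0.7 rad).
It fails at once if the tin was gripped (more than 18 N between fingers and tin) (contact force between the fingers and tin above 18 N).
It fails at once if the leaf or book was gripped or forced (more than 38 N from the fingers) (contact force between the fingers and book above 38 N).
It fails at once if another thing on the counter was moved by more than 3 cm (distance of any of spare_tin, bell, jar, brush, can_a, can_b, bowl from where it was at the start of the episode above 0.03 m).
It also fails if it takes over 72 s, if anything falls off the work surface, if the arm or the gripper's body presses on something with over 40 N, if the wrist force passes 120 N, or if a joint passes its speed limit or range.

### The arm

A 6-joint arm with a two-finger parallel gripper is mounted at the origin on the work surface. World frame = base frame: x ahead of the robot, y to its left, z up, the work surface at z = 0. Lengths are in mm, angles in rad, forces in N, time in s.
With the tool pointing down it reaches from about 300 to 775 mm from the base axis. Payload 14.6 kg.
Tool frame: the origin (TCP) lies at the very end of the fingers, on their centre line; the grasp point (between the pads) lies 19 mm behind it; z points along the fingers, y is the line along which they close (so a half turn about z gives the same grasp; the last joint's range is limited). The gripper opens to 94 mm and grips with 3 to 60 N. Pads are 16 mm wide; open, the fingers measure 119 mm over their backs; the gripper's body (75 mm by 177 mm) begins 78 mm behind the grasp point.
Start: joints at [1.053, 0.3, 1.521, -0, 1.321, -0.067], TCP at [239.623, 495.045, 205.446] pointing down, gripper open.
Joint ranges: [-3.03, 3.03], [-0.79, 2.21], [0.23, 2.52], [-1.04, 4.18], [0, 3.07], [-2.55, 2.55]. Speed limits (rad/s): [2.22, 2.22, 2.57, 3.14, 3.14, 3.14].

### API

Orientations are given as [roll, pitch, yaw] about the fixed x, y, z axes, in that order (R = Rz(yaw) Ry(pitch) Rx(roll)).
In Python, from cell import manip, optics gives the robot as it stands.
- The arm moves only by the shell command python3 -m crank 'ROWS' [FORCE]. ROWS is JSON, a list of rows, each a list of 7 numbers: the opening in per cent of the stroke, from 0 (shut) to 100 (fully open), then the shift along the tool's x, y, z in mm, then the turn, a rotation vector about the tool's x, y, z in rad. A call has 1 to 10 rows; each row is the pose to reach, as a shift and turn from the pose commanded when the call began, along the tool's axes at that moment; what a row does not reach only later rows make up. A row lasts 1/10 s, in which the tool goes at most 50 mm and 8.59 degrees, less where a joint would pass 70% of its speed; a pose out of reach is approached as far as the arm can. A call with a gripper value outside its range is refused whole. The fingers move at their own pace and stop on an object; FORCE is the grip in N (left out, the last holds). Time passes only in rows, so rows that repeat a pose let the fingers close. It gives the time, the measured TCP pose, the force, the opening and the grip force at its end, in the units of the state.
- manip.read_state(): the state, without advancing time (a new reading comes with each control period).
- optics.camera(name): name is "scene" or "top" or "wrist"; returns (picture, depth): 420x560x3 uint8, red, green, blue; 420x560 float32, mm along the optical axis (not along the pixel's ray), 0 where there is no reading.
- optics.calibration(name): a dict with "camera_matrix" (3x3 intrinsics, pixels), "R" (3x3) and "t" (3): a world point X has camera coordinates R X + t. Camera axes: x right, y down, z forward; pixel columns grow to the right and rows downward; lengths in mm; the calibration is good to about 2 mm. A picture is of the moment at which its call begins: read the wrist's pose just before it. calibration takes no time and is no camera call; for the wrist camera it gives the pose at the moment of the call.
- manip.sign_off(): hands the job in; it is judged then, once.
The state is a dict: "clock": time; "joints": joint angles; "qd": joint speeds; "effort": joint torques, N m; "eef_pos": TCP position; "eef_rot": TCP orientation; "wrist_force": force on the tool from outside, world axes, zero at the start; "moment": the same for the moment, N m; "finger_gap": finger opening in mm; "finger_force": force on a finger pad.
Only numpy, scipy, OpenCV 4.12 (cv2) and the standard library are available. Lean on these libraries where they do the work, as an engineer would, in place of code of your own. Each camera call takes 0.05 s, during which the arm holds its last target. There are 200 camera calls.

## Working session

There is one attempt and no reset: what is moved stays moved. The work goes in short steps, Python scripts to look and compute and a shell command to move; the robot and the scene stay as the last step left them, time stands still between calls to the robot, and variables do not carry over. Pictures are saved under pics/ and viewed, at most 10 in all, crops included, and the job is handed in when it is done.

```bash
mkdir -p pics; ls; python3 - <<'E'
from cell import manip, optics
import cv2,numpy as np
s=manip.read_state(); print(s)
for n in ["top","scene"]:
    p,d=optics.camera(n); cv2.imwrite(f"pics/{n}0.png",p[:,:,::-1]); np.savez(f"/tmp/{n}0.npz",p=p,d=d)
    print(n,optics.calibration(n))
E
```

```text
pics
{'clock': 0.0, 'joints': array([ 1.05340289e+00,  3.00488209e-01,  1.52157928e+00, -1.58299606e-05,
        1.32069321e+00, -6.65996011e-02]), 'qd': array([-2.43696032e-03,  9.56632951e-05, -7.63442979e-04, -1.85423732e-03,
       -8.62342486e-04,  4.27927816e-04]), 'effort': array([ 1.52254630e-03, -5.31798720e+01, -3.52737129e+01,  7.09382258e-02,
        2.43862916e-02, -9.44569138e-05]), 'eef_pos': array([239.50085067, 494.8253836 , 204.8777053 ]), 'eef_rot': array([-3.14042618e+00, -6.24350146e-05,  2.69080271e+00]), 'wrist_force': array([ 0.21502576, -0.34606458,  0.17302957]), 'moment': array([-0.01391852, -0.01439949, -0.00679969]), 'finger_force': 0.0, 'finger_gap': 94.24402987302271}
top {'camera_matrix': array([[425.8272602 ,   0.        , 274.58180684],
       [  0.        , 425.8272602 , 204.52841443],
       [  0.        ,   0.        ,   1.        ]]), 'R': array([[ 0.02537792, -0.9996553 ,  0.00672641],
       [-0.98361047, -0.02617098, -0.17839708],
       [ 0.17851162, -0.00208882, -0.98393559]]), 't': array([ -10.97031372,  541.93044155, 1298.93232653])}
scene {'camera_matrix': array([[425.46802827,   0.        , 277.27323514],
       [  0.        , 425.46802827, 209.57846564],
       [  0.        ,   0.        ,   1.        ]]), 'R': array([[ 0.38807511,  0.92148196,  0.01639235],
       [ 0.54169997, -0.21367096, -0.81296117],
       [-0.74562648,  0.32436973, -0.58208713]]), 't': array([-218.90399453, -251.97323455, 1647.20516863])}
```

View pics/top0.png

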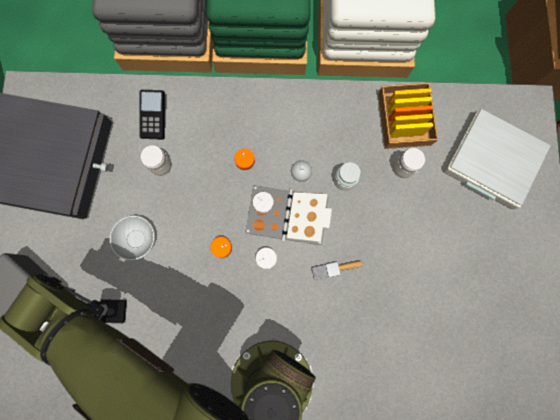

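View pics/scene0.png

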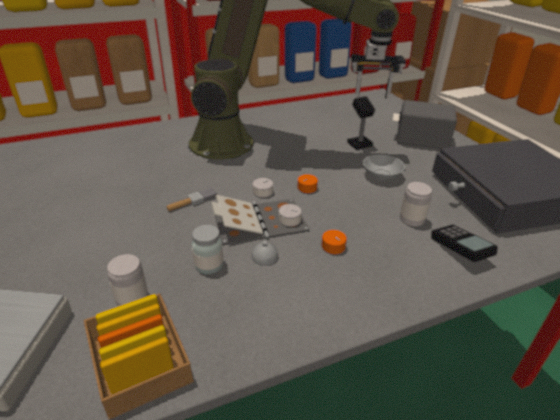

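The top view shows these candidates:
- A white tin at (263,202) on the grey page. It fits, because it stands on the book board.
- A white spare tin at (266,258) on the counter.
- Orange look-alikes at (245,158) and (221,247).

The leaf is at about (308,217), with its tab at (328,217) pointing to the right of the image. Next I'll measure and take an enlarged crop.

```bash
cat > h.py <<'E'
import numpy as np, cv2
from cell import manip, optics
def ray(c,u,v,z):
    K,R,t=c["camera_matrix"],c["R"],c["t"]
    o=-R.T@t; d=R.T@np.linalg.solve(K,[u,v,1.]); return o+d*(z-o[2])/d[2]
def proj(c,X):
    p=c["camera_matrix"]@(c["R"]@np.array(X,float)+c["t"]); return p[:2]/p[2]
def pt(c,u,v,d):
    return c["R"].T@(np.linalg.solve(c["camera_matrix"],[u,v,1.])*d-c["t"])
E
python3 - <<'E'
from h import *
z=np.load("/tmp/top0.npz");p,d=z["p"],z["d"];c=optics.calibration("top")
cv2.imwrite("pics/crop.png",cv2.resize(p[135:285,200:350,::-1],None,fx=4,fy=4,interpolation=cv2.INTER_CUBIC))
# point map
v,u=np.mgrid[0:420,0:560]; P=np.stack([u,v,np.ones_like(u)],-1)@np.linalg.inv(c["camera_matrix"]).T*d[...,None]
W=(P-c["t"])@c["R"]
hsv=cv2.cvtColor(p,cv2.COLOR_RGB2HSV)
def blobs(m,name):
    n,l,s,ce=cv2.connectedComponentsWithStats(m.astype(np.uint8))
    for i in range(1,n):
        if s[i,4]>60:
            w=W[l==i]; print(name,s[i],ce[i].round(1),"W med",np.median(w,0).round(1),"min",w.min(0).round(),"max",w.max(0).round())
roi=np.zeros(d.shape,bool); roi[140:285,200:360]=1
blobs(roi&(d>0)&(W[...,2]>26)&(W[...,2]<130),"high")
blobs(roi&(hsv[...,2]>185)&(hsv[...,1]<60),"white")
for q in [(252,232),(258,191),(283,237),(288,215),(295,200),(310,194),(325,197),(328,217),(325,238),(292,238),(326,205),(330,226)]:
    print(q,W[q[1],q[0]].round(1))
E
```

```text
high [234 148  21  21 318] [244. 158.] W med [695.9 106.9  34.6] min [664.  74.  26.] max [730. 140.  43.]
high [292 160  19  19 238] [301.4 169. ] W med [663.2 -81.1  34. ] min [ 636. -110.   26.] max [697. -51.  56.]
high [334 162  26  28 535] [347.  175.5] W med [ 630.7 -219.6  102.5] min [ 602. -260.   26.] max [ 672. -188.  113.]
high [253 192  20  21 343] [262.5 201.8] W med [550.8  41.1  43.1] min [519.  11.  26.] max [583.  73.  53.]
high [ 292  193   40   49 1443] [311.1 216.6] W med [ 506.  -112.7   47.9] min [ 429. -173.   26.] max [586. -54.  80.]
high [210 237  21  21 348] [220.2 246.8] W med [404.9 170.1  34.8] min [373. 139.  27.] max [437. 203.  42.]
high [256 248  21  21 350] [265.7 257.8] W med [374.4  26.2  35. ] min [343.  -6.  27.] max [406.  57.  43.]
white [338 162  22  25 375] [349.6 173.2] W med [ 636.2 -225.9  104.3] min [ 301. -273.   -4.] max [ 702.    6. 1375.]
white [295 164  15  15 162] [302.1 170.9] W med [657.  -83.1  35.1] min [ 636. -106.   22.] max [682. -60.  56.]
white [253 192  21  20 335] [262.7 201.5] W med [552.1  40.8  43.2] min [301.   6.   8.] max [ 584.   73. 1375.]
white [ 287  192   45   51 1447] [308.8 215.7] W med [ 510.3 -100.8   40.9] min [ 301. -182.   -7.] max [ 595.    6. 1375.]
white [255 248  22  21 364] [266. 258.] W med [373.9  25.6  34.9] min [343.  -6.  -3.] max [406.  61.  43.]
white [326 263  14  14 150] [332.7 269.2] W med [ 345.4 -186.1   19.8] min [ 301. -206.   12.] max [ 365.    6. 1375.]
(252, 232) [457.9  73.7   4.4]
(258, 191) [592.6  58.5  10.2]
(283, 237) [443.7 -26.7  10.7]
(288, 215) [514.7 -41.1  16.5]
(295, 200) [564.8 -63.   15.4]
(310, 194) [ 581.3 -109.6   37.9]
(325, 197) [ 567.7 -154.7   63. ]
(328, 217) [ 504.2 -164.1   64.3]
(325, 238) [ 445.4 -163.3   -2.3]
(292, 238) [439.8 -55.   24.5]
(326, 205) [ 552.5 -164.9    7.2]
(330, 226) [ 485.2 -179.6   -3.7]
```

View pics/crop.png

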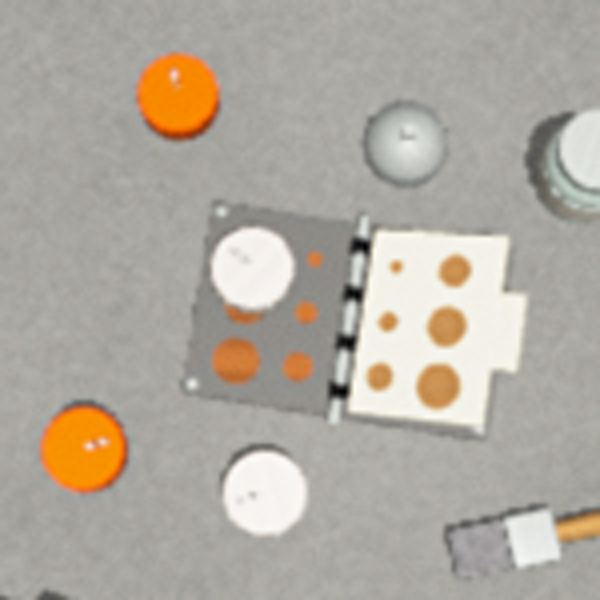

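The crop confirms it: the white tin at crop (253,268) stands on the grey page. The spine rod runs from (364,217) to (336,420), and the tab edge is at about (522,332). The white tin at (265,490) is on the counter, so it is the spare.

```bash
python3 - <<'E'
from h import *
z=np.load("/tmp/top0.npz");d=z["d"];c=optics.calibration("top")
f=lambda x,y,h: ray(c,200+x/4-.375,135+y/4-.375,h)
a=f(364,217,15);b=f(336,420,15);print("spine",a,b,np.linalg.norm(a-b))
C=(a+b)/2; k1,k2=f(215,203,8),f(186,389,8); print("left edge",k1,k2,np.linalg.norm(k1-k2))
ang=np.degrees(np.arctan2(*(a-b)[1::-1])),np.degrees(np.arctan2(*(k1-k2)[1::-1]));print("angles",ang)
yb=-(a-b);yb/=np.linalg.norm(yb);xb=np.array([-yb[1],yb[0],0])*-1
if xb[1]<0: xb=-xb
print("xb",xb,"yb",yb)
print("edge x", (k1-C)@xb,(k2-C)@xb)
t=ray(c,262.6,201.7,43);print("tin",t,"book",(t-C)@xb,(t-C)@yb)
for q in [(507,237),(524,294),(518,372),(488,430)]:
    u,v=200+q[0]/4-.375,135+q[1]/4-.375
    D=d[int(v)-1:int(v)+2,int(u)-3:int(u)].ravel()
    P=pt(c,u,v,np.median(D));print(q,P.round(1),"book",((P-C)@xb).round(1),((P-C)@yb).round(1))
s=manip.read_state();from scipy.spatial.transform import Rotation as Ro
R=Ro.from_euler("xyz",s["eef_rot"]).as_matrix();print(R.round(3))
E
```

```text
spine [601.52799243 -48.05148675  15.        ] [434.89020952 -28.76435751  15.        ] 167.75024306494348
left edge [611.55482824  74.35486475   8.        ] [457.43757943  92.44610746   8.        ] 155.17544729533972
angles (np.float64(-6.6021985751316254), np.float64(-6.695095953288206))
xb [ 0.11497527  0.99336835 -0.        ] yb [-0.99336835  0.11497527 -0.        ]
edge x 122.74743409737785 122.99903004414033
tin [551.2084086   41.44647083  43.        ] book 83.11893118658648 -23.599187645352085
(507, 237) [ 591.  -166.8    0.7] book -119.2 -87.0
(524, 294) [ 5.437e+02 -1.810e+02  4.000e-01] book -138.7 -41.7
(518, 372) [ 470.7 -167.4   66.7] book -133.6 32.4
(488, 430) [ 430.7 -151.2    8.3] book -122.1 74.0
[[-0.9    0.436 -0.001]
 [ 0.436  0.9   -0.001]
 [ 0.    -0.001 -1.   ]]
```

```bash
python3 -m crank '[[38,-494,-317.5,0,0,0,1.234],[38,-494,-317.5,0,0,0,1.234],[38,-494,-317.5,0,0,0,1.234],[38,-494,-317.5,0,0,0,1.234],[38,-494,-317.5,0,0,0,1.234],[38,-494,-317.5,0,0,0,1.234],[38,-494,-317.5,0,0,0,1.234],[38,-494,-317.5,0,0,0,1.234],[38,-494,-317.5,0,0,0,1.234],[38,-494,-317.5,0,0,0,1.234]]'
python3 - <<'E'
from h import *
s=manip.read_state();print(s["joints"].round(3),s["eef_pos"],s["eef_rot"])
E
```

```text
clock: 1.1
eef_pos: [501.1, 66.4, 205.4]
eef_rot: [-3.141, -0.0, 1.455]
wrist_force: [0.8, 0.9, -0.1]
finger_gap: 35.7
finger_force: 0.0
[0.059 0.201 1.645 0.    1.296 0.175] [501.05170783  66.42938674 205.36647334] [-3.14146037e+00 -3.15984927e-05  1.45518950e+00]
```

```bash
python3 -m crank '[[38,-45,35,0,0,0,0],[38,-67,52.5,0,0,0,0],[38,-67,52.5,0,0,0,0],[38,-67,52.5,40,0,0,0],[38,-67,52.5,80,0,0,0],[38,-67,52.5,110,0,0,0],[38,-67,52.5,110,0,0,0],[38,-67,52.5,110,0,0,0]]'
python3 - <<'E'
from h import *
c=optics.calibration("wrist");p,d=optics.camera("wrist");cv2.imwrite("pics/w1.png",p[:,:,::-1])
print(proj(c,[551.2,41.4,43]), manip.read_state()["eef_pos"])
E
```

```text
clock: 1.9
eef_pos: [545.1, -3.7, 96.3]
eef_rot: [-3.142, -0.0, 1.457]
wrist_force: [-0.2, 0.3, -0.1]
finger_gap: 35.6
finger_force: 0.0
[276.63792108 168.2449489 ] [545.67932016  -3.78672644  97.14592081]
```

View pics/w1.png

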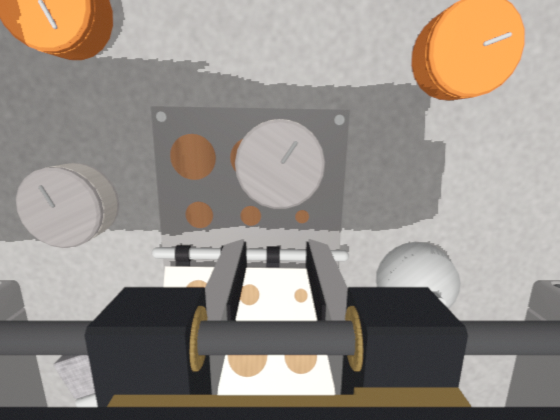

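The wrist view shows the tin at (280,165), within 3 px of where I predicted it. The fingers straddle its centreline on the page side of the spine, so I'll go down and push.

```bash
python3 -m crank '[[38,0,1,30,0,0,0],[38,0,1,60,0,0,0],[38,0,1,75,0,0,0],[38,0,1,81,0,0,0],[38,0,1,82,0,0,0],[38,0,1,82,0,0,0]]'
python3 -m crank '[[38,6,0,0,0,0,0],[38,11,0,0,0,0,0],[38,16,0,0,0,0,0],[38,21,0,0,0,0,0],[38,26,0,0,0,0,0],[38,31,0,0,0,0,0],[38,36,0,0,0,0,0],[38,40,0,0,0,0,0],[38,44,0,0,0,0,0],[38,48,0,0,0,0,0]]'
```

```text
clock: 2.55
eef_pos: [546.8, -4.2, 14.8]
eef_rot: [3.14, -0.0, 1.457]
wrist_force: [-0.3, -0.4, 0.1]
finger_gap: 36.2
finger_force: 0.0
clock: 3.55
eef_pos: [551.4, 43.8, 13.4]
eef_rot: [-3.142, 0.0, 1.457]
wrist_force: [-1.0, -2.0, 1.8]
finger_gap: 35.5
finger_force: 1.2
```

```bash
python3 -m crank '[[38,4,0,0,0,0,0],[38,8,0,0,0,0,0],[38,12,0,0,0,0,0],[38,16,0,0,0,0,0],[38,20,0,0,0,0,0],[38,24,0,0,0,0,0],[38,28,0,0,0,0,0],[38,32,0,0,0,0,0],[38,36,0,0,0,0,0],[38,40,0,0,0,0,0]]'
python3 -m crank '[[38,4,0,0,0,0,0],[38,8,0,0,0,0,0],[38,12,0,0,0,0,0],[38,16,0,0,0,0,0],[38,20,0,0,0,0,0],[38,23,0,0,0,0,0],[38,25,0,0,0,0,0],[38,25,0,0,0,0,0],[38,15,0,0,0,0,0],[38,0,0,0,0,0,0]]'
python3 - <<'E'
from h import *
c=optics.calibration("wrist");p,d=optics.camera("wrist");cv2.imwrite("pics/w2.png",p[:,:,::-1])
c=optics.calibration("top");p,d=optics.camera("top")
m=cv2.inRange(cv2.cvtColor(p,cv2.COLOR_RGB2HSV),(0,0,185),(180,60,255));m[:, :200]=0
n,l,s,ce=cv2.connectedComponentsWithStats(m[140:240,200:280])
for i in range(1,n):
    if s[i,4]>40: print(s[i],ce[i]+[200,140],ray(c,*(ce[i]+[200,140]),35))
E
```

```text
clock: 4.55
eef_pos: [556.0, 83.6, 13.4]
eef_rot: [-3.142, -0.0, 1.457]
wrist_force: [-0.4, -2.3, 0.3]
finger_gap: 35.6
finger_force: 1.3
clock: 5.55
eef_pos: [555.8, 82.6, 13.4]
eef_rot: [-3.142, -0.0, 1.458]
wrist_force: [0.7, -1.1, 0.4]
finger_gap: 35.7
finger_force: 0.0
```

View pics/w2.png

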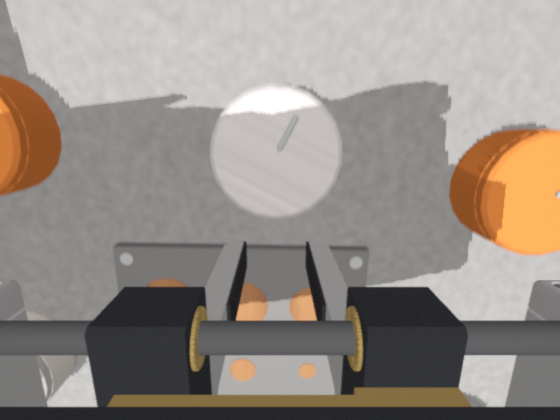

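The tin at (276,150) is clear of the board, whose edge is at v≈245. The leaf's tab will overhang that edge by about 21 mm, so I'll push the tin a bit further.

```bash
python3 -m crank '[[38,10,0,0,0,0,0],[38,20,0,0,0,0,0],[38,26,0,0,0,0,0],[38,30,0,0,0,0,0],[38,34,0,0,0,0,0],[38,38,0,0,0,0,0],[38,42,0,0,0,0,0],[38,46,0,0,0,0,0],[38,50,0,0,0,0,0],[38,50,0,0,0,0,0]]'
python3 -m crank '[[38,-10,0,0,0,0,0],[38,-40,0,0,0,0,0],[38,-40,0,-30,0,0,0],[38,-40,0,-80,0,0,0],[10,-40,0,-130,0,0,0],[0,-40,0,-180,0,0,0],[0,-40,0,-186,0,0,0],[0,-40,0,-186,0,0,0]]'
python3 - <<'E'
from h import *
c=optics.calibration("wrist");p,d=optics.camera("wrist")
m=cv2.inRange(cv2.cvtColor(p,cv2.COLOR_RGB2HSV),(0,0,120),(180,60,255))
v,u=np.mgrid[0:420,0:560]
W=(np.stack([u,v,np.ones_like(u)],-1)@np.linalg.inv(c["camera_matrix"]).T*d[...,None]-c["t"])@c["R"]
B=(W[...,:2]-[518.2,-38.4])@np.array([[.115,-.993],[.993,.115]])
q=(d>0)&(W[...,2]>25)&(W[...,2]<60)&(B[...,0]>110)&(B[...,0]<290)&(abs(B[...,1]+23)<50)
A=np.c_[W[q][:,:2]-W[q][:,:2].mean(0),np.ones(q.sum())];co=np.linalg.lstsq(A,W[q][:,2],rcond=None)[0]
print(q.sum(),"z",np.percentile(W[q][:,2],[5,50,95]),"slope",co,"book min/max",B[q].min(0),B[q].max(0),"joints",manip.read_state()["joints"].round(3))
E
```

```text
clock: 6.65
eef_pos: [561.7, 133.4, 13.4]
eef_rot: [3.142, -0.0, 1.457]
wrist_force: [0.3, 0.7, -0.3]
finger_gap: 35.7
finger_force: 0.0
clock: 7.45
eef_pos: [557.4, 92.6, 200.6]
eef_rot: [3.139, -0.001, 1.456]
wrist_force: [-0.1, -0.0, -0.5]
finger_gap: 7.1
finger_force: 0.0
3123 z [33.35562108 34.84756796 36.21623109] slope [1.60497543e-03 3.28945123e-03 3.48341053e+01] book min/max [179.763683   -55.51130369] [244.92397073   8.9727338 ] joints [ 0.1    0.338  1.487 -0.     1.317  0.214]
```

The tin now stands upright on the counter, top at z = 35, covering book x 180–245. Next I'll tilt the tool and go to the outside of the leaf's tab.

```bash
python3 -m crank '[[0,-350,-39,0,0,0.873,0],[0,-350,-39,0,0,0.873,0],[0,-350,-39,0,0,0.873,0],[0,-350,-39,0,0,0.873,0],[0,-350,-39,0,0,0.873,0],[0,-350,-39,0,0,0.873,0],[0,-350,-39,0,0,0.873,0],[0,-350,-39,0,0,0.873,0],[0,-350,-39,0,0,0.873,0],[0,-350,-39,0,0,0.873,0]]' 10
cat > st.py <<'E'
from h import *
from scipy.spatial.transform import Rotation as Ro
s=manip.read_state();p=s["eef_pos"]-[518.2,-38.4,0];R=Ro.from_euler("xyz",s["eef_rot"]).as_matrix()
B=np.array([[.115,.993,0],[-.993,.115,0],[0,0,1]])
print("book",(B@p).round(1),"j",s["joints"].round(2),"gap",round(s["finger_gap"],1),"F",(B@s["wrist_force"]).round(1));print((B@R).round(3))
E
python3 st.py
```

```text
clock: 8.5
eef_pos: [478.7, -248.8, 198.6]
eef_rot: [-3.14, -0.874, 1.456]
wrist_force: [0.8, 0.2, -0.0]
finger_gap: 0.6
finger_force: 0.0
book [-213.4   15.   198.6] j [-0.84  0.6   1.34  0.63  1.82 -0.77] gap 0.6 F [ 0.3 -0.8 -0. ]
[[ 0.641  0.002  0.767]
 [ 0.    -1.     0.002]
 [ 0.767 -0.001 -0.642]]
```

```bash
python3 -m crank '[[0,-20,0,30,0,0,0],[0,-40,0,60,0,0,0],[0,-60,0,90,0,0,0],[0,-69,0,104,0,0,0],[0,-69,0,104,0,0,0],[0,-69,0,104,0,0,0]]'
python3 st.py; python3 - <<'E'
from h import *
c=optics.calibration("wrist");p,d=optics.camera("wrist");cv2.imwrite("pics/w3.png",p[:,:,::-1])
v,u=np.mgrid[0:420,0:560]
W=(np.stack([u,v,np.ones_like(u)],-1)@np.linalg.inv(c["camera_matrix"]).T*d[...,None]-c["t"])@c["R"]
B=(W[...,:2]-[518.2,-38.4])@np.array([[.115,-.993],[.993,.115]])
q=(d>0)&(abs(B[...,1]-15)<4)&(W[...,2]>20)&(W[...,2]<90)&(B[...,0]<-15)&(B[...,0]>-150)
x,z=B[q][:,0],W[q][:,2]
if q.sum(): print(q.sum(),"fit",np.arctan(-np.polyfit(x,z,1)[0]),np.polyfit(x,z,1),"xmin",x.min(),"zmax",z.max())
E
```

```text
clock: 9.1
eef_pos: [483.2, -214.9, 81.1]
eef_rot: [3.14, -0.872, 1.459]
wrist_force: [0.3, -0.3, 0.5]
finger_gap: 0.5
finger_force: 0.0
book [-179.3   14.5   81.1] j [-0.8   0.71  1.46  0.63  1.61 -0.88] gap 0.5 F [-0.3 -0.3  0.5]
[[ 0.643  0.002  0.765]
 [ 0.002 -1.     0.001]
 [ 0.766  0.001 -0.643]]
580 fit 0.41558378386613876 [-0.44128601 15.09737857] xmin -132.0551428315529 zmax 73.98210194871241
```

View pics/w3.png

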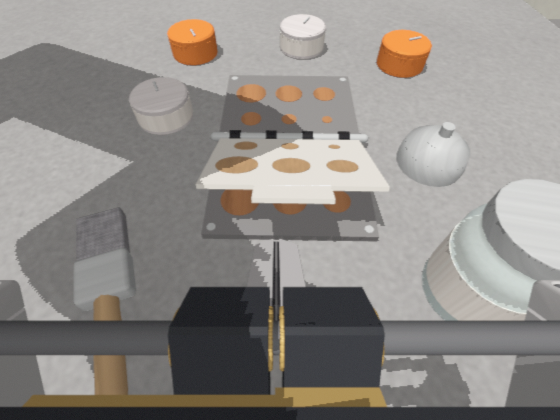

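The leaf is about 0.415 rad ajar, with its tab edge at (293,198). The finger is in front of the tab and lower than it, so I'll slide in under the tab.

```bash
python3 -m crank '[[0,1,0,20,0,0,0],[0,1,0,40,0,0,0],[0,1,0,55,0,0,0],[0,1,0,61,0,0,0],[0,1,0,61,0,0,0],[0,1,0,61,0,0,0]]'
python3 st.py; python3 - <<'E'
from h import *
# hinge (0,11); start TCP pose S, contact pose P0, then rigid rotation by D; shifts in tool axes at start
a=.872; ex=np.array([np.cos(a),np.sin(a)]); ez=np.array([np.sin(a),-np.cos(a)])
st=manip.read_state()["eef_pos"]-[518.2,-38.4,0]; S=np.array([.115*st[0]+.993*st[1],st[2]])
H=np.array([0,11.]);P0=np.array([-124.7,50.4])
for D in np.arange(0,.873,.0969):
    r=P0-H; c,s=np.cos(D),np.sin(D)
    P=H+np.array([c*r[0]+s*r[1],-s*r[0]+c*r[1]])
    print(round(D,3),((P-S)@ex).round(1),((P-S)@ez).round(1),"P",P.round(1))
E
```

```text
clock: 9.75
eef_pos: [488.3, -168.6, 42.0]
eef_rot: [3.14, -0.872, 1.458]
wrist_force: [-0.9, 0.0, -0.7]
finger_gap: 0.8
finger_force: 0.0
book [-132.7   14.8   42. ] j [-0.74  0.73  1.55  0.67  1.49 -0.91] gap 0.8 F [-0.1  0.9 -0.7]
[[ 0.643  0.001  0.766]
 [ 0.001 -1.     0.   ]
 [ 0.766  0.001 -0.643]]
0.0 11.6 0.7 P [-124.7   50.4]
0.097 23.5 -3.6 P [-120.3   62.3]
0.194 35.8 -6.7 P [-114.8   73.7]
0.291 48.3 -8.6 P [-108.2   84.5]
0.388 61.0 -9.3 P [-100.6   94.6]
0.484 73.6 -8.7 P [-92.  103.9]
0.581 86.2 -6.9 P [-82.6 112.4]
0.678 98.5 -4.0 P [-72.4 119.9]
0.775 110.5 0.2 P [-61.5 126.4]
0.872 122.0 5.5 P [-50.  131.8]
```

```bash
python3 -m crank '[[0,6,0,0.5,0,0,0],[0,11.5,0,0.5,0,0,0],[0,17.5,0,-1.5,0,-0.048,0],[0,23.5,0,-3.6,0,-0.097,0],[0,29.5,0,-5,0,-0.145,0],[0,36,0,-6.7,0,-0.194,0],[0,42,0,-7.6,0,-0.242,0],[0,48.3,0,-8.6,0,-0.291,0],[0,54.5,0,-9,0,-0.339,0],[0,61,0,-9.3,0,-0.388,0]]'
cat > leaf.py <<'E'
from h import *
c=optics.calibration("wrist");p,d=optics.camera("wrist")
import sys; cv2.imwrite(sys.argv[1],p[:,:,::-1])
v,u=np.mgrid[0:420,0:560]
W=(np.stack([u,v,np.ones_like(u)],-1)@np.linalg.inv(c["camera_matrix"]).T*d[...,None]-c["t"])@c["R"]
B=(W[...,:2]-[518.2,-38.4])@np.array([[.115,-.993],[.993,.115]])
q=(d>0)&(abs(B[...,1]-40)<25)&(W[...,2]>22)&(W[...,2]<165)&(abs(B[...,0])<140)
x,z=B[q][:,0],W[q][:,2]-11
t=np.arctan2(z,-x)
print(q.sum(),"theta pct",np.percentile(t,[10,25,50,75,90]).round(3),"rmax",np.percentile(np.hypot(x,z),98))
E
python3 st.py; python3 leaf.py pics/w4.png
```

```text
clock: 10.75
eef_pos: [491.9, -136.2, 95.0]
eef_rot: [3.14, -0.482, 1.457]
wrist_force: [1.4, -1.1, -1.6]
finger_gap: 0.6
finger_force: 0.7
book [-100.1   14.9   95. ] j [-0.57  0.45  1.68  0.45  1.27 -0.64] gap 0.6 F [-0.9 -1.5 -1.6]
[[ 0.886  0.001  0.464]
 [ 0.001 -1.    -0.001]
 [ 0.464  0.001 -0.886]]
6946 theta pct [0.834 0.842 0.854 0.874 0.922] rmax 182.65778294807586
```

```bash
python3 -m crank '[[0,6,0,-2.3,0,-0.048,0],[0,11.9,0,-4.3,0,-0.097,0],[0,18,0,-6,0,-0.145,0],[0,24.2,0,-7.4,0,-0.194,0],[0,30.5,0,-8.5,0,-0.242,0],[0,36.7,0,-9.3,0,-0.291,0],[0,43,0,-9.8,0,-0.339,0],[0,49.4,0,-10,0,-0.388,0],[0,55.7,0,-9.9,0,-0.436,0],[0,62,0,-9.4,0,-0.484,0]]'
python3 st.py; python3 leaf.py pics/w5.png
```

```text
clock: 11.8
eef_pos: [497.5, -86.0, 131.9]
eef_rot: [3.141, 0.001, 1.456]
wrist_force: [0.6, -1.3, 1.9]
finger_gap: 0.8
finger_force: 0.8
book [-49.6  15.1 131.9] j [-0.24  0.28  1.73 -0.    1.13 -0.13] gap 0.8 F [-1.2 -0.7  1.9]
[[ 1.     0.001 -0.001]
 [ 0.001 -1.    -0.001]
 [-0.001  0.001 -1.   ]]
6212 theta pct [1.318 1.33  1.342 1.369 1.432] rmax 152.95692489532334
```

```bash
python3 -m crank '[[0,10,0,2,0,0,0],[0,20,0,3,0,0,0],[0,30,0,4.5,0,0,0],[0,40,0,6,0,0,0],[0,50,0,8,0,0,0],[0,60,0,10,0,0,0],[0,70,0,12.5,0,0,0],[0,78,0,15,0,0,0],[0,85,0,18.5,0,0,0],[0,92,0,22,0,0,0]]'
python3 st.py; python3 leaf.py pics/w6.png
```

```text
clock: 12.85
eef_pos: [507.8, 6.1, 109.0]
eef_rot: [-3.141, -0.001, 1.457]
wrist_force: [1.3, -1.6, 1.5]
finger_gap: 0.1
finger_force: 0.5
book [ 43.   15.4 109. ] j [-0.06  0.31  1.75  0.    1.08  0.05] gap 0.1 F [-1.4 -1.5  1.5]
[[ 1.     0.001  0.001]
 [ 0.001 -1.     0.   ]
 [ 0.001 -0.    -1.   ]]
3050 theta pct [1.921 1.975 2.066 2.072 2.085] rmax 161.1305451404374
```

View pics/w6.png

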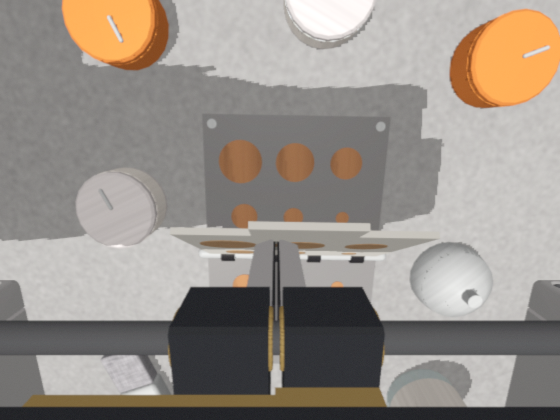

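The leaf at (305,238) is past vertical, at about 2.07 rad, and the fingertips are against it. The tin is clear at the top of the image.

```bash
python3 -m crank '[[0,8,0,5,0,0,0],[0,16,0,11,0,0,0],[0,23,0,17.5,0,0,0],[0,30,0,24,0,0,0],[0,36,0,31,0,0,0],[0,41,0,38,0,0,0],[0,45,0,46,0,0,0],[0,49,0,54,0,0,0],[0,52,0,62,0,0,0],[0,54,0,70,0,0,0]]'
python3 -m crank '[[0,1.5,0,7,0,0,0],[0,3,0,14,0,0,0],[0,4,0,19,0,0,0],[0,5,0,23,0,0,0],[0,5,0,25,0,0,0],[0,5,0,26,0,0,0],[0,5,0,27,0,0,0],[0,5,0,27,0,0,0]]'
python3 st.py
```

```text
clock: 13.9
eef_pos: [513.9, 59.5, 38.6]
eef_rot: [-3.141, -0.001, 1.457]
wrist_force: [0.0, 1.1, 0.7]
finger_gap: 0.3
finger_force: 0.3
clock: 14.7
eef_pos: [514.6, 64.2, 13.1]
eef_rot: [3.141, -0.001, 1.457]
wrist_force: [-4.6, -1.0, 8.6]
finger_gap: 0.4
finger_force: 4.4
book [101.5  15.4  13.1] j [0.05 0.48 1.77 0.   0.89 0.17] gap 0.4 F [-1.6  4.5  8.6]
[[ 1.     0.001  0.001]
 [ 0.001 -1.    -0.   ]
 [ 0.001  0.    -1.   ]]
```

It is pressed against the stop: z is 13.1 and the force 8.6 N. I'll press slightly more, retract straight up and check.

```bash
python3 -m crank '[[0,0,0,0.7,0,0,0],[0,0,0,0.7,0,0,0],[0,0,0,0.7,0,0,0],[0,0,0,-10,0,0,0],[0,-5,0,-50,0,0,0],[0,-50,0,-100,0,0,0],[0,-90,0,-150,0,0,0],[0,-90,0,-180,0,0,0],[0,-90,0,-180,0,0,0],[0,-90,0,-180,0,0,0]]'
python3 - <<'E'
from h import *
c=optics.calibration("wrist");p,d=optics.camera("wrist");cv2.imwrite("pics/w7.png",p[:,:,::-1])
v,u=np.mgrid[0:420,0:560]
W=(np.stack([u,v,np.ones_like(u)],-1)@np.linalg.inv(c["camera_matrix"]).T*d[...,None]-c["t"])@c["R"]
B=(W[...,:2]-[518.2,-38.4])@np.array([[.115,-.993],[.993,.115]])
q=(d>0)&(abs(B[...,1])<65)&(B[...,0]>30)&(B[...,0]<118)
k=np.polyfit(B[q][:,0],W[q][:,2],1);print("leaf",k,"theta",np.pi-np.arctan(k[0]))
q=(d>0)&(W[...,2]>25)&(W[...,2]<60)&(B[...,0]>150)&(B[...,0]<290)&(abs(B[...,1]+23)<50)
print("tin",q.sum(),np.median(W[q][:,2]),B[q].min(0),B[q].max(0))
E
```

```text
clock: 15.7
eef_pos: [504.8, -25.8, 193.8]
eef_rot: [3.138, -0.001, 1.456]
wrist_force: [-0.3, 0.3, -0.8]
finger_gap: 0.6
finger_force: 0.0
leaf [ -4.89048712 476.16853861] theta 4.5106907987293186
tin 1421 34.70403077613829 [179.0188395  -53.43312985] [202.53051237   7.96674785]
```

View pics/w7.png

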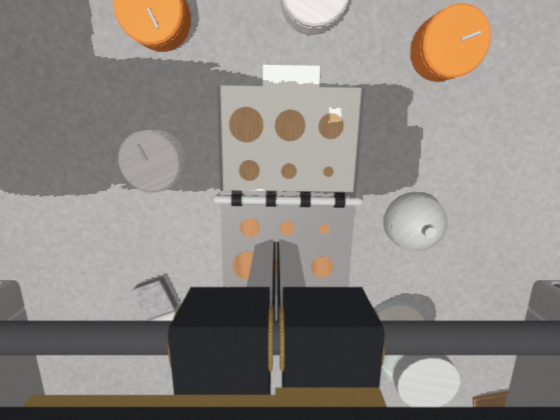

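The leaf lies flat at (290,140) with its tab at (291,74), and the tin is clear beyond it. Gripper pixels spoiled that fit, so I'll redo it without them.

```bash
python3 - <<'E'
from h import *
c=optics.calibration("wrist");p,d=optics.camera("wrist")
v,u=np.mgrid[0:420,0:560]
W=(np.stack([u,v,np.ones_like(u)],-1)@np.linalg.inv(c["camera_matrix"]).T*d[...,None]-c["t"])@c["R"]
B=(W[...,:2]-[518.2,-38.4])@np.array([[.115,-.993],[.993,.115]])
q=(d>0)&(abs(B[...,1])<65)&(B[...,0]>30)&(B[...,0]<118)&(W[...,2]<45)&(W[...,2]>0)
k=np.polyfit(B[q][:,0],W[q][:,2],1);print(q.sum(),"leaf",k,"theta",np.pi-np.arctan(k[0]))
for a in (35,60,85,110): print(a,np.median(W[q&(abs(B[...,0]-a)<5)][:,2]))
E
```

```text
9631 leaf [1.29740813e-03 1.29617447e+01] theta 3.1402952461900346
35 13.078428372899683
60 12.909508045284378
85 13.260703976598197
110 12.956852468299667
```

```bash
python3 -c "
from cell import manip
print(manip.sign_off())"
```

```text
the job is handed in; nothing more can be done
None
```

The job is handed in: the tin stands upright on the counter about 33 mm clear of the flipped leaf's tab, the leaf lies flat on the page at about 3.14 rad, and the robot is touching nothing.

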